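Find the worn clip by pulling its card

TASK

Four look-alike spring clips stand in the testing rack, each holding a gauge card, and one clip has gone weak. Tug every card about one centimetre out of its clip to feel how hard it holds; then draw the card of the weakest clip all the way out, lift that clip from its pocket and put it in the shallow tray beside the rack. Leave the other three clips in their pockets, still holding their cards, and do not disturb the tools lying about.

Things in the scene. Friction and masses are not known exactly. Their poses are not given: they have to be found in the camera images.
- rack: Clip testing rack, fixed: plate 170x276x10 mm (x,y,z), four places at y = -102, -34, 34, 102 mm. Origin: centre of its underside; -x faces the robot. Each place: a pocket (side and back walls 12 mm high, two posts 38 mm high that hold the clip back; 1.5 mm play; the clip lifts straight up and out) and in front of it a runway, on which a card is drawn along -x.
- reject_tray: The shallow red tray just left of the rack, for rejects; fixed: 190 x 212 mm (x, y), 22 mm high, floor 3 mm thick, walls 3 mm (small white parts lie in it). Origin: centre of its underside; z up.
- box_cutter: Bystander: box cutter lying between rack and tray, 23 x 177 x 20 mm (long along its y), loose. Origin: centre of its underside.
- stapler: Bystander: stapler standing behind the rack, 34 x 135 x 48 mm (long along its y), loose. Origin: centre of its underside.
- tape_measure: Bystander: tape measure standing behind the rack, 35 x 75 x 62 mm, loose. Origin: centre of its underside.
- card_0_grip (a point): Pull grip of gauge card 0 (rightmost place seen from the robot): upright grey block 24 mm long (x), 10 thick (y), from 14 to 80 mm above the bench; this point is on its middle line, 62 mm up. Axes as the rack's. The white card, 4 mm thick, 22 to 42 mm above the bench, runs from here 67 mm along +x between the clip's jaws. It slides only along the rack's x and cannot be lifted off.
- card_0 (a joint): How far card 0 is drawn, m: starts at 0 to 0.003; held by the jaws up to 0.020; clear of the clip from 0.030; at its stop at 0.045. Stays where left. The runway alone holds back with 0.3 N; the rest of the pull is the clip's grip, nearly steady while the card slides between the jaws, after up to 2 mm of slack.
- card_1_grip (a point): Pull grip of gauge card 1 (second from right place seen from the robot): upright grey block 24 mm long (x), 10 thick (y), from 14 to 80 mm above the bench; this point is on its middle line, 62 mm up. Axes as the rack's. The white card, 4 mm thick, 22 to 42 mm above the bench, runs from here 67 mm along +x between the clip's jaws. It slides only along the rack's x and cannot be lifted off.
- card_1 (a joint): How far card 1 is drawn, m: starts at 0 to 0.003; held by the jaws up to 0.020; clear of the clip from 0.030; at its stop at 0.045. Stays where left. The runway alone holds back with 0.3 N; the rest of the pull is the clip's grip, nearly steady while the card slides between the jaws, after up to 2 mm of slack.
- card_2_grip (a point): Pull grip of gauge card 2 (second from left place seen from the robot): upright grey block 24 mm long (x), 10 thick (y), from 14 to 80 mm above the bench; this point is on its middle line, 62 mm up. Axes as the rack's. The white card, 4 mm thick, 22 to 42 mm above the bench, runs from here 67 mm along +x between the clip's jaws. It slides only along the rack's x and cannot be lifted off.
- card_2 (a joint): How far card 2 is drawn, m: starts at 0 to 0.003; held by the jaws up to 0.020; clear of the clip from 0.030; at its stop at 0.045. Stays where left. The runway alone holds back with 0.3 N; the rest of the pull is the clip's grip, nearly steady while the card slides between the jaws, after up to 2 mm of slack.
- card_3_grip (a point): Pull grip of gauge card 3 (leftmost place seen from the robot): upright grey block 24 mm long (x), 10 thick (y), from 14 to 80 mm above the bench; this point is on its middle line, 62 mm up. Axes as the rack's. The white card, 4 mm thick, 22 to 42 mm above the bench, runs from here 67 mm along +x between the clip's jaws. It slides only along the rack's x and cannot be lifted off.
- card_3 (a joint): How far card 3 is drawn, m: starts at 0 to 0.003; held by the jaws up to 0.020; clear of the clip from 0.030; at its stop at 0.045. Stays where left. The runway alone holds back with 0.3 N; the rest of the pull is the clip's grip, nearly steady while the card slides between the jaws, after up to 2 mm of slack.
- clip_a_grip (a point): One of four look-alike spring clips, in any place of the rack: black block 30 mm long (x), 28 wide (y; grip it across this), 70 high, with two steel jaws reaching 30 mm to -x, 8 to 36 mm above its foot; 85 g. This point: on the block's middle line, 50 mm above its foot; in the rack 60 mm above the bench and 84 mm behind (+x) the undrawn card grip. Axes as the rack's. A good clip holds its card with about 6 to 12 N of pull, the weak one with less than 3 N.
- clip_b_grip (a point): One of four look-alike spring clips, in any place of the rack: black block 30 mm long (x), 28 wide (y; grip it across this), 70 high, with two steel jaws reaching 30 mm to -x, 8 to 36 mm above its foot; 85 g. This point: on the block's middle line, 50 mm above its foot; in the rack 60 mm above the bench and 84 mm behind (+x) the undrawn card grip. Axes as the rack's. A good clip holds its card with about 6 to 12 N of pull, the weak one with less than 3 N.
- clip_c_grip (a point): One of four look-alike spring clips, in any place of the rack: black block 30 mm long (x), 28 wide (y; grip it across this), 70 high, with two steel jaws reaching 30 mm to -x, 8 to 36 mm above its foot; 85 g. This point: on the block's middle line, 50 mm above its foot; in the rack 60 mm above the bench and 84 mm behind (+x) the undrawn card grip. Axes as the rack's. A good clip holds its card with about 6 to 12 N of pull, the weak one with less than 3 N.
- clip_d_grip (a point): One of four look-alike spring clips, in any place of the rack: black block 30 mm long (x), 28 wide (y; grip it across this), 70 high, with two steel jaws reaching 30 mm to -x, 8 to 36 mm above its foot; 85 g. This point: on the block's middle line, 50 mm above its foot; in the rack 60 mm above the bench and 84 mm behind (+x) the undrawn card grip. Axes as the rack's. A good clip holds its card with about 6 to 12 N of pull, the weak one with less than 3 N.
- clip_a_jaw: The sprung jaw of clip a: a steel plate 27 x 5 x 28 mm hinged upright on the front of the clip's block, on its +y side, pressing the card towards -y against the fixed jaw. Origin: on the hinge, 13 mm in front of the block's middle line and 6 mm to +y, 8 mm above the clip's foot. Need not be handled.
- clip_b_jaw: The sprung jaw of clip b: a steel plate 27 x 5 x 28 mm hinged upright on the front of the clip's block, on its +y side, pressing the card towards -y against the fixed jaw. Origin: on the hinge, 13 mm in front of the block's middle line and 6 mm to +y, 8 mm above the clip's foot. Need not be handled.
- clip_c_jaw: The sprung jaw of clip c: a steel plate 27 x 5 x 28 mm hinged upright on the front of the clip's block, on its +y side, pressing the card towards -y against the fixed jaw. Origin: on the hinge, 13 mm in front of the block's middle line and 6 mm to +y, 8 mm above the clip's foot. Need not be handled.
- clip_d_jaw: The sprung jaw of clip d: a steel plate 27 x 5 x 28 mm hinged upright on the front of the clip's block, on its +y side, pressing the card towards -y against the fixed jaw. Origin: on the hinge, 13 mm in front of the block's middle line and 6 mm to +y, 8 mm above the clip's foot. Need not be handled.

How it is judged:
On the way:
1. every card has been tugged at least 8 mm out, with all four clips in their pockets (value of joint each of card_0, card_1, card_2, card_3 above 0.008 m and distance of each of clip_a_grip, clip_b_grip, clip_c_grip, clip_d_grip from where it was at the start of the episode below 0.012 m), for 0.2 s.
At the end, for the whole second after the job is handed in: The weak clip lies or stands released in the shallow tray (its grip point inside the walls, under 60 mm above the tray's underside) and its card is drawn over 28 mm; the other three clips are within 12 mm of where they stood, each still pressing on its card with over 4.5 N, as only a good clip does (((x of clip_a_grip in the frame of reject_tray between -0.085 and 0.085 m and y of clip_a_grip in the frame of reject_tray between -0.095 and 0.095 m and z of clip_a_grip in the frame of reject_tray below 0.06 m and distance of each of clip_b_grip, clip_c_grip, clip_d_grip from where it was at the start of the episode below 0.012 m and contact force between each of clip_b_jaw, clip_c_jaw, clip_d_jaw and rack above 4.5 N) or (x of clip_b_grip in the frame of reject_tray between -0.085 and 0.085 m and y of clip_b_grip in the frame of reject_tray between -0.095 and 0.095 m and z of clip_b_grip in the frame of reject_tray below 0.06 m and distance of each of clip_a_grip, clip_c_grip, clip_d_grip from where it was at the start of the episode below 0.012 m and contact force between each of clip_a_jaw, clip_c_jaw, clip_d_jaw and rack above 4.5 N) or (x of clip_c_grip in the frame of reject_tray between -0.085 and 0.085 m and y of clip_c_grip in the frame of reject_tray between -0.095 and 0.095 m and z of clip_c_grip in the frame of reject_tray below 0.06 m and distance of each of clip_a_grip, clip_b_grip, clip_d_grip from where it was at the start of the episode below 0.012 m and contact force between each of clip_a_jaw, clip_b_jaw, clip_d_jaw and rack above 4.5 N) or (x of clip_d_grip in the frame of reject_tray between -0.085 and 0.085 m and y of clip_d_grip in the frame of reject_tray between -0.095 and 0.095 m and z of clip_d_grip in the frame of reject_tray below 0.06 m and distance of each of clip_a_grip, clip_b_grip, clip_c_grip from where it was at the start of the episode below 0.012 m and contact force between each of clip_a_jaw, clip_b_jaw, clip_c_jaw and rack above 4.5 N)) and value of joint any of card_0, card_1, card_2, card_3 above 0.028 m); the robot touches nothing.
It fails at once if more than one clip is taken out of its pocket (moved over 30 mm) (distance of each of clip_a_grip, clip_b_grip from where it was at the start of the episode above 0.03 m or distance of each of clip_a_grip, clip_c_grip from where it was at the start of the episode above 0.03 m or distance of each of clip_a_grip, clip_d_grip from where it was at the start of the episode above 0.03 m or distance of each of clip_b_grip, clip_c_grip from where it was at the start of the episode above 0.03 m or distance of each of clip_b_grip, clip_d_grip from where it was at the start of the episode above 0.03 m or distance of each of clip_c_grip, clip_d_grip from where it was at the start of the episode above 0.03 m).
It fails at once if the box cutter, stapler or tape measure is moved by more than 30 mm (distance of any of box_cutter, stapler, tape_measure from where it was at the start of the episode above 0.03 m).
It also fails if it takes over 67 s, if anything falls off the work surface, if the arm or the gripper's body presses on something with over 40 N, if the wrist force passes 120 N, or if a joint passes its speed limit or range.

ROBOT

A 6-joint arm with a two-finger parallel gripper is mounted at the origin on a cart in front of the work surface, level with it; the furniture and walls round the work are solid. World frame = base frame: x ahead of the robot, y to its left, z up, the work surface at z = 0. Lengths are in m, angles in rad, forces in N, time in s.
With the tool pointing down it reaches from about 0.3 to 0.825 m from the base axis. Payload 5.4 kg.
Tool frame: the origin (TCP) lies at the very end of the fingers, on their centre line; the grasp point (between the pads) lies 19 mm behind it; z points along the fingers, y is the line along which they close (so a half turn about z gives the same grasp; the last joint's range is limited). The gripper opens to 92 mm and grips with 3 to 60 N. Pads are 20 mm wide; open, the fingers measure 128 mm over their backs; the gripper's body (75 mm by 189 mm) begins 69 mm behind the grasp point.
Start: joints at [1.103, 0.158, 1.597, -0, 1.386, -0.21], TCP at [0.147, 0.556, 0.215] pointing down, gripper open.
Joint ranges: [-2.91, 2.91], [-0.94, 2.29], [0.18, 2.7], [-1.29, 4.43], [0.17, 2.64], [-3, 3]. Speed limits (rad/s): [2.57, 2.57, 3.14, 3.14, 3.14, 3.14].

INTERFACE

Orientations are given as a rotation vector (axis times angle).
In Python, from workcell import bot gives the robot as it stands. Calls block until the motion is done:
- bot.goto(position, orientation): joint-space move of the TCP to a pose.
- bot.line_to(position, rot=None, max_speed=0.15): straight line of the TCP; rot=None keeps the orientation; max_speed is the mean speed in m/s.
- bot.set_joints(angles): joint-space move.
- bot.set_gripper(opening, newtons=None): opening from 0.0 (shut) to 1.0 (fully open); newtons is the grip in N (None keeps the last); returns when the fingers have stopped.
- bot.hold(seconds).
- bot.inverse_kinematics(position, orientation): joint angles nearest the present ones, or None.
- bot.read_camera(name): name is "scene" or "top" or "wrist"; returns a dict with "pixels" (400x640x3 uint8, blue, green, red), "fx", "fy", "cx", "cy" (pixels), "R" (3x3) and "t" (3): a world point X has camera coordinates R X + t. Camera axes: x right, y down, z forward; pixel columns grow to the right and rows downward; lengths in m; the calibration is good to about 2 mm. A picture is of the moment at which its call begins. There is no depth.
A pose or a line that the arm cannot do raises bot.MotionError and nothing moves.
- bot.job_done(): hands the job in; it is judged then, once.
Readings, each from a call of its own:
- bot.current_clock(): time.
- bot.current_joints(): joint angles.
- bot.current_joint_vel(): joint speeds.
- bot.current_effort(): joint torques, N m.
- bot.current_ee_pos(): TCP position.
- bot.current_tool_rot(): TCP orientation.
- bot.current_contact_force(): force on the tool from outside, world axes, zero at the start.
- bot.current_ft_torque(): the same for the moment, N m.
- bot.current_opening(): opening from 0.0 (shut) to 1.0 (fully open).
- bot.current_grip_force(): force on a finger pad.
Only numpy, scipy, OpenCV 4.12 (cv2) and the standard library are available. Lean on these libraries where they do the work, as an engineer would, in place of code of your own. Each camera call takes 0.05 s, during which the arm holds its last target. There are 200 camera calls.

## Working session

There is one attempt and no reset: what is moved stays moved. The work goes in short steps, each a Python script; the robot and the scene stay as the last script left them, time stands still between calls to the robot, and variables do not carry over. Pictures are saved under pics/ and viewed, at most 10 in all, crops included, and the job is handed in when it is done.

```bash
ls; mkdir -p pics
python3 - <<'E'
from workcell import bot
import cv2
for n in("scene","top"):
    c=bot.read_camera(n); cv2.imwrite(f"pics/{n}0.png",c["pixels"]); print(n,c["fx"],c["cx"],c["cy"],c["R"],c["t"])
print(bot.current_clock(),bot.current_tool_rot())
E
```

```text
pics
scene 487.91166539410085 326.58647616211545 196.42232832178283 [[ 0.70751405 -0.70647208  0.01791832]
 [-0.31279182 -0.33578791 -0.88848621]
 [ 0.63370746  0.62301177 -0.45855336]] [-0.4056939   0.30557413  0.62862143]
top 490.27068047699294 325.75006607231654 194.2086851762494 [[ 0.00380571 -0.99999211 -0.00113446]
 [-0.98218177 -0.00352477 -0.18790034]
 [ 0.18789486  0.00182934 -0.98218744]] [0.06684885 0.64323775 1.09083788]
0.1 [-4.03777611e-01 -3.11497270e+00  2.52535046e-03]
```

View pics/top0.png

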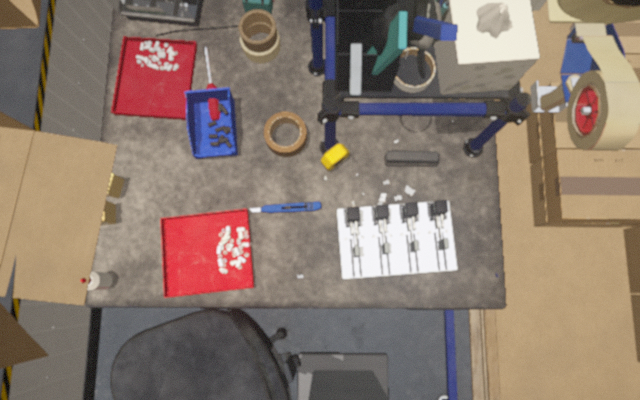

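View pics/scene0.png

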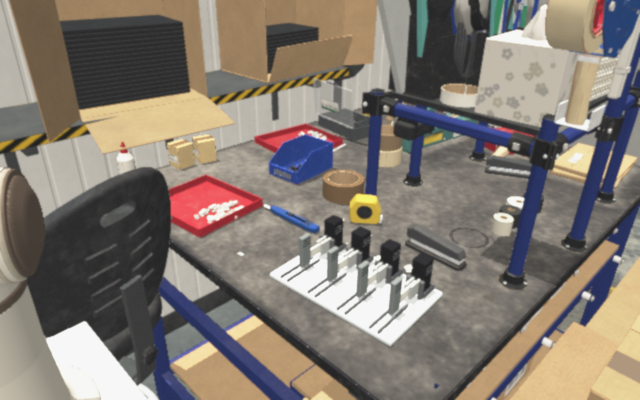

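The top view shows the white rack at about (337–457, 201–278). The red tray is at (162–254, 210–296) with the box cutter at (250–320, 208) between them, the stapler at (412,158) and the tape at (334,156). A dark chair is at (210,360). The scene view shows the clips and grips upright, and the chair back near the arm. Next I measure the rack and tray.

```bash
cat > h.py <<'E'
from workcell import bot
import numpy as np, cv2
from scipy.spatial.transform import Rotation as Ro
def ray(c,u,v,z):
    d=c["R"].T@np.array([(u-c["cx"])/c["fx"],(v-c["cy"])/c["fy"],1]); o=-c["R"].T@c["t"]
    return o+d*(z-o[2])/d[2]
def proj(c,X):
    p=c["R"]@np.asarray(X,float)+c["t"]; return np.array([p[0]/p[2]*c["fx"]+c["cx"],p[1]/p[2]*c["fy"]+c["cy"]])
def tri(cs,ps):
    A=[];b=[]
    for c,(u,v) in zip(cs,ps):
        d=c["R"].T@np.array([(u-c["cx"])/c["fx"],(v-c["cy"])/c["fy"],1]);d/=np.linalg.norm(d);o=-c["R"].T@c["t"]
        P=np.eye(3)-np.outer(d,d);A.append(P);b.append(P@o)
    return np.linalg.lstsq(np.vstack(A),np.hstack(b),rcond=None)[0]
def down(yaw):  # tool down, finger closing line at world y turned by yaw
    return (Ro.from_euler('z',yaw)*Ro.from_rotvec([0,np.pi,0])).as_rotvec()
E
python3 - <<'E'
from h import *
c=bot.read_camera("top"); s=bot.read_camera("scene"); im=c["pixels"].astype(int)
def quad(mask,roi):
    m=np.zeros(mask.shape,np.uint8);y0,y1,x0,x1=roi;m[y0:y1,x0:x1]=mask[y0:y1,x0:x1]
    m=cv2.morphologyEx(m,cv2.MORPH_OPEN,np.ones((3,3)))
    n,l,st,_=cv2.connectedComponentsWithStats(m);k=1+np.argmax(st[1:,4])
    return cv2.minAreaRect(cv2.findContours((l==k).astype(np.uint8),0,2)[0][0])
w=(im.min(2)>150).astype(np.uint8)
r=((im[:,:,2]>110)&(im[:,:,1]<60)).astype(np.uint8)
for nm,m,roi,z in(("rack",w,(190,300,325,480),.01),("tray",r,(195,310,150,262),.022)):
    q=quad(m,roi);P=np.array([ray(c,*p,z) for p in cv2.boxPoints(q)])
    print(nm,q,"\n",P.round(4),"centre",P.mean(0).round(4),[np.linalg.norm(P[i]-P[i-1]).round(4) for i in range(4)],[np.degrees(np.arctan2(*(P[i]-P[i-1])[1::-1])).round(2) for i in range(4)])
print("tcp in scene/top",proj(s,bot.current_ee_pos()),proj(c,bot.current_ee_pos()),bot.current_ee_pos())
# chair back top in the scene ray at several heights
for z in(0,.2,.4): print(z,[ray(s,*p,z).round(2) for p in((110,172),(165,190),(160,290))],[ray(c,*p,z).round(2) for p in((190,315),(280,335))])
E
```

```text
rack ((396.44598388671875, 239.30889892578125), (72.09282684326172, 117.0495834350586), 85.53284454345703) 
 [[ 0.6187  0.0459  0.01  ]
 [ 0.6424 -0.24    0.01  ]
 [ 0.4683 -0.2456  0.01  ]
 [ 0.4458  0.0325  0.01  ]] centre [ 0.5438 -0.1018  0.01  ] [np.float64(0.1734), np.float64(0.2869), np.float64(0.1742), np.float64(0.2791)] [np.float64(4.42), np.float64(-85.27), np.float64(-178.15), np.float64(94.62)]
tray ((165.43658447265625, 256.9707336425781), (76.11909484863281, 5.497316360473633), 88.21009063720703) 
 [[0.5882 0.4646 0.022 ]
 [0.5887 0.4514 0.022 ]
 [0.4093 0.4342 0.022 ]
 [0.4088 0.447  0.022 ]] centre [0.4987 0.4493 0.022 ] [np.float64(0.1803), np.float64(0.0132), np.float64(0.1802), np.float64(0.0128)] [np.float64(5.59), np.float64(-87.98), np.float64(-174.53), np.float64(91.97)]
tcp in scene/top [-21.07284373 137.56575476] [ 62.35019258 440.76821261] [0.14644652 0.55562822 0.21400306]
0 [array([0.43, 0.71, 0.  ]), array([0.49, 0.5 , 0.  ]), array([0.28, 0.14, 0.  ])] [array([0.36, 0.39, 0.  ]), array([0.32, 0.18, 0.  ])]
0.2 [array([0.28, 0.25, 0.2 ]), array([0.31, 0.12, 0.2 ]), array([ 0.18, -0.11,  0.2 ])] [array([0.37, 0.34, 0.2 ]), array([0.34, 0.16, 0.2 ])]
0.4 [array([ 0.12, -0.2 ,  0.4 ]), array([ 0.13, -0.26,  0.4 ]), array([ 0.07, -0.37,  0.4 ])] [array([0.38, 0.28, 0.4 ]), array([0.35, 0.14, 0.4 ])]
```

Run:
```python
import cv2
a=cv2.imread("pics/top0.png")[190:290,320:470]; b=cv2.imread("pics/scene0.png")[200:340,260:450]
a=cv2.resize(a,(780,520));cv2.imwrite("pics/c1.png",a)
```

```text
(no output)
```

View pics/c1.png

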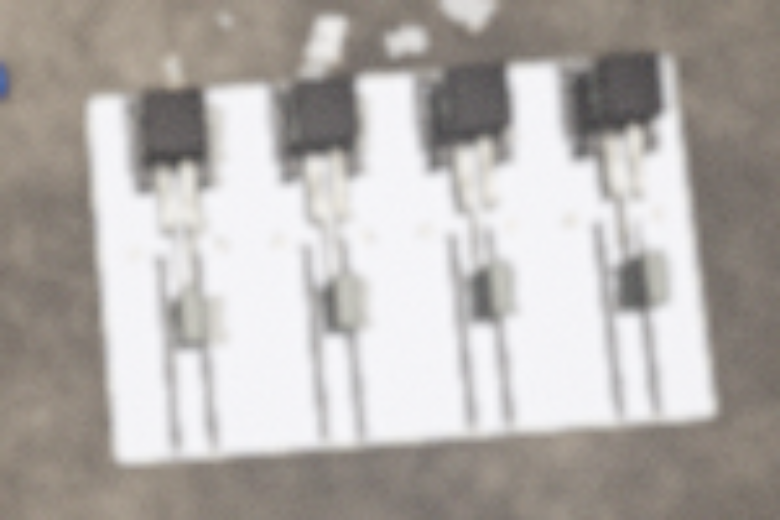

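The crop shows four places. The clip tops (dark) are at crop x≈175, 325, 478, 632, the grip tops (grey) are at (197,318), (350,303), (498,290) and (650,277), and the plate corners are clear.

Run:
```python
from h import *
c=bot.read_camera("top")
f=lambda p,z: ray(c,320+(p[0]+.5)/5.2-.5,190+(p[1]+.5)/5.2-.5,z)
P=np.array([f(p,.01) for p in((88,97),(672,52),(716,415),(117,462))])
e=[P[(i+1)%4]-P[i] for i in range(4)];print("rack",P.mean(0).round(4),[np.linalg.norm(x).round(3) for x in e],[np.degrees(np.arctan2(x[1],x[0])).round(1) for x in e])
print("grips",[f(p,.08)[:2].round(3) for p in((197,318),(350,303),(498,290),(650,277))])
print("clips",[f(p,.08)[:2].round(3) for p in((175,125),(327,115),(482,102),(634,90))])
T=np.array([ray(c,*p,.022) for p in((162,217),(248,209),(254,291),(165,296))]);e=[T[(i+1)%4]-T[i] for i in range(4)]
print("tray",T.mean(0),[np.linalg.norm(x).round(3) for x in e])
yaw=np.radians(4.3)
q=bot.inverse_kinematics([.50,-.10,.33],down(yaw));print(q)
bot.goto([.30,.40,.36],down(yaw)) if 0 else None
bot.line_to([.25,.5,.36])
bot.goto([.50,-.10,.33],down(yaw))
w=bot.read_camera("wrist");cv2.imwrite("pics/w1.png",w["pixels"]);print(-w["R"].T@w["t"],bot.current_joints(),bot.current_clock())
```

```text
rack [ 0.5447 -0.1012  0.01  ] [np.float64(0.276), np.float64(0.17), np.float64(0.276), np.float64(0.169)] [np.float64(-85.3), np.float64(-175.7), np.float64(94.6), np.float64(4.5)]
grips [array([ 0.51 , -0.003]), array([ 0.516, -0.07 ]), array([ 0.522, -0.134]), array([ 0.528, -0.201])]
clips [array([0.594, 0.006]), array([ 0.599, -0.061]), array([ 0.605, -0.13 ]), array([ 0.611, -0.197])]
tray [0.5080645  0.35038849 0.022     ] [np.float64(0.208), np.float64(0.195), np.float64(0.208), np.float64(0.187)]
[-4.34761504e-01 -6.42768591e-02  1.60257037e+00 -4.44089210e-16
  1.60329914e+00 -2.08060699e+00]
[ 0.42812426 -0.10434639  0.50044781] [-4.33493687e-01 -6.43517527e-02  1.60248051e+00  1.27379161e-04
  1.60331100e+00 -2.08042821e+00] 4.0167
```

View pics/w1.png

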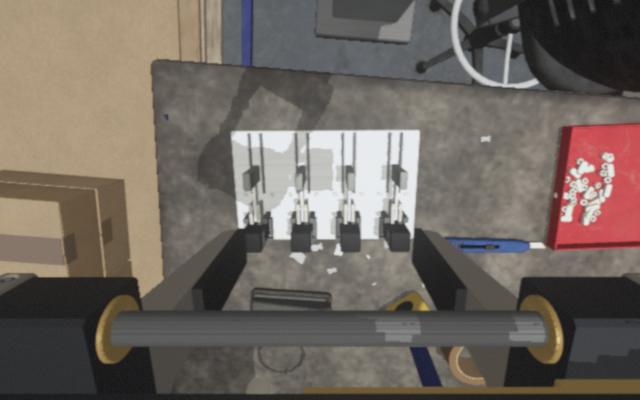

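The rack measures 276×170 mm, as given. Its centre is (0.545, −0.101) and its yaw is 4.6°, and the 84 mm from grip to clip checks out. The wrist view shows all four places clear, with the tray at right and the box cutter at (485,245). I tug card 0 first.

```bash
cat >> h.py <<'E'
yaw=np.radians(4.6); C=np.array([.5447,-.1012]); Rz=np.array([[np.cos(yaw),-np.sin(yaw)],[np.sin(yaw),np.cos(yaw)]])
def W(x,y,z): return [*(C+Rz@[x,y]),z]
YS=[-.102,-.034,.034,.102]
def fr(): f=np.array(bot.current_contact_force()); return np.r_[Rz.T@f[:2],f[2]]
def tug(i,d=.012,gx=-.027,z=.045,n=6,dy=0):
    y=YS[i]+dy
    bot.goto(W(gx,y,.13),down(yaw)); bot.set_gripper(.33,30)
    bot.line_to(W(gx,y,z)); f0=fr(); bot.set_gripper(0,30); f=fr()-f0
    print(i,"open",bot.current_opening(),"grip",bot.current_grip_force(),"close f",f.round(2))
    if abs(f[:2]).max()>15: print("lateral, stop"); return
    for k in range(1,n+1):
        bot.line_to(W(gx-d*k/n,y,z),max_speed=.02); print("  pull",(fr()-f0).round(2))
    bot.set_gripper(.33); bot.line_to(W(gx-d,y,.13)); print(" t",bot.current_clock())
E
python3 -c "
from h import *
tug(0)"
```

```text
0 open 0.1044422368034946 grip 30.000818967819214 close f [0.42 1.86 4.11]
  pull [0.63 2.41 5.86]
  pull [1.91 1.65 5.83]
  pull [2.18 1.38 6.25]
  pull [1.93 2.2  4.83]
  pull [2.36 1.85 6.3 ]
  pull [1.07 1.75 6.49]
 t 9.775
```

```bash
python3 -c "
from h import *
for i in (1,2,3): tug(i)
w=bot.read_camera('top');cv2.imwrite('pics/t2.png',cv2.resize(w['pixels'][190:290,320:470],(780,520)))"
```

```text
1 open 0.10622318835013748 grip 30.000775158405304 close f [0.25 1.6  4.37]
  pull [2.83 1.74 5.15]
  pull [7.22 1.57 1.39]
  pull [ 9.69  2.03 -0.04]
  pull [ 9.45  2.41 -0.24]
  pull [ 9.27  1.64 -0.08]
  pull [10.6   1.81 -0.16]
 t 14.225
2 open 0.11165353599730013 grip 30.0007501244545 close f [ 0.08 -0.68  3.81]
  pull [2.85 0.22 5.31]
  pull [7.6  1.22 1.69]
  pull [ 9.35  1.23 -0.03]
  pull [ 9.38  1.16 -0.21]
  pull [ 9.15  1.2  -0.31]
  pull [9.54 0.6  0.16]
 t 18.675
3 open 0.10761928689880423 grip 30.00087082386017 close f [-0.05 -1.4   4.27]
  pull [ 2.37 -0.6   4.31]
  pull [ 7.92 -0.04  0.92]
  pull [ 9.59 -0.69 -0.83]
  pull [ 9.39  0.67 -1.46]
  pull [10.01  0.33 -1.31]
  pull [ 8.73 -0.52 -1.45]
 t 23.125
```

View pics/t2.png

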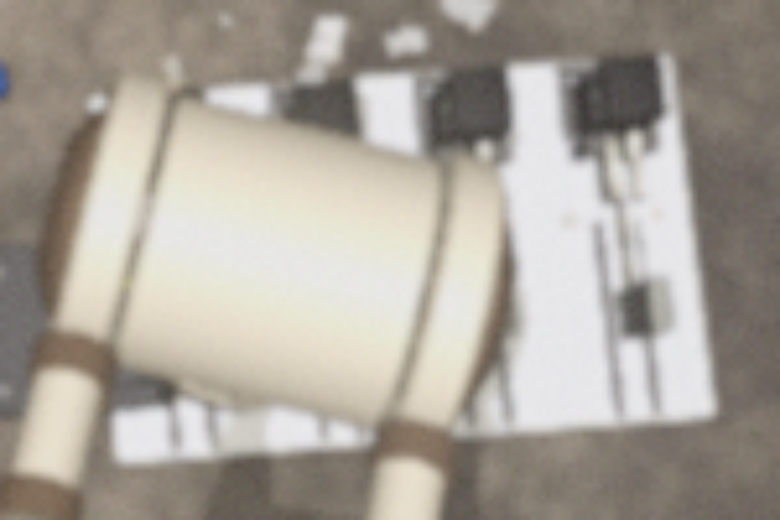

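Card 0's grip moved from (650,277) to (655,303), about 12 mm, and the arm hides the others. I check those from the same wrist pose as before.

Run:
```python
from h import *
bot.goto([.50,-.10,.33],down(np.radians(4.3)))
w=bot.read_camera("wrist");cv2.imwrite("pics/w2.png",w["pixels"])
a=cv2.imread("pics/w1.png");b=w["pixels"]
out=np.vstack([cv2.resize(x[125:205,225:425],None,fx=3.6,fy=3.6,interpolation=cv2.INTER_CUBIC) for x in(a,b)])
cv2.imwrite("pics/w12.png",out)
p,q=proj(w,W(-.027,0,.08)),proj(w,W(-.039,0,.08));print("px for 12mm",q-p, "crop px",3.6*(q-p),bot.current_clock())
```

```text
px for 12mm [-0.08276687 -9.19561401] crop px [ -0.29796073 -33.10421045] 24.1167
```

View pics/w12.png

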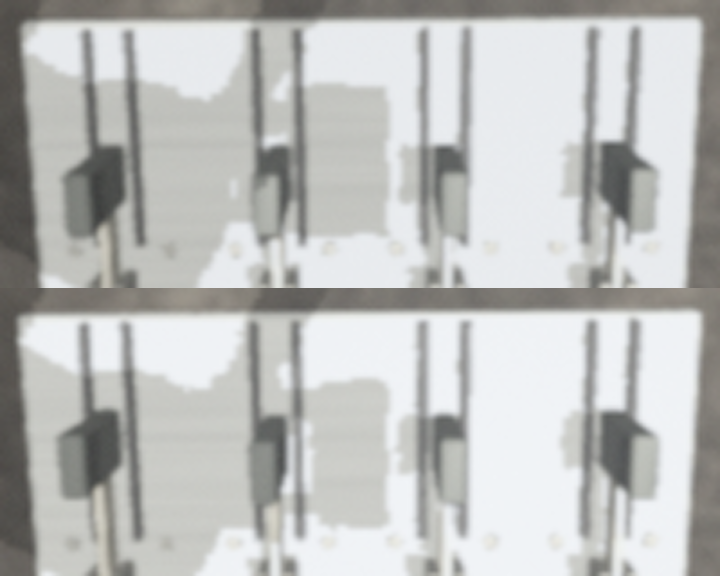

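Relative to the plate edge (20 px before, 313 px after), the grips moved 32, 25, 27 and 27 crop px, which is about 11.6, 9.1, 9.8 and 9.8 mm. That clears 8 mm, but I give card 1 a little more for margin. Then I draw card 0, which is the weak one at about 2 N against 9.5 N.

Run:
```python
from h import *
tug(1,d=.005,gx=-.036,n=2)
bot.hold(.25)
tug(0,d=.025,gx=-.039,n=3)
x,y=.0575,-.102
bot.goto(W(x,y,.15),down(yaw)); bot.set_gripper(.5,25); bot.line_to(W(x,y,.050),max_speed=.1)
f0=fr(); bot.set_gripper(0,25); print("clip open mm",bot.current_opening()*92,(fr()-f0).round(2))
bot.line_to(W(x,y,.060),max_speed=.04); print("lift f",(fr()-f0).round(2),"mm",bot.current_opening()*92)
w=bot.read_camera("scene");cv2.imwrite("pics/s2.png",cv2.resize(w["pixels"][190:345,255:455],(780,600)));print(bot.current_clock())
```

```text
1 open 0.1078599648486553 grip 30.000891387462616 close f [0.01 0.78 5.11]
  pull [ 6.84  1.18 -0.24]
  pull [ 8.53  1.13 -0.33]
 t 28.0667
0 open 0.10427282104620529 grip 30.0007626414299 close f [-0.54  1.11  4.62]
  pull [0.41 2.46 7.42]
  pull [-0.21  1.51  7.74]
  pull [-0.7   1.43  7.94]
 t 32.9583
clip open mm 27.78994535874748 [-0.71  0.19  2.89]
lift f [ 0.87 -0.2  -0.8 ] mm 28.140407055699075
35.95
```

View pics/s2.png

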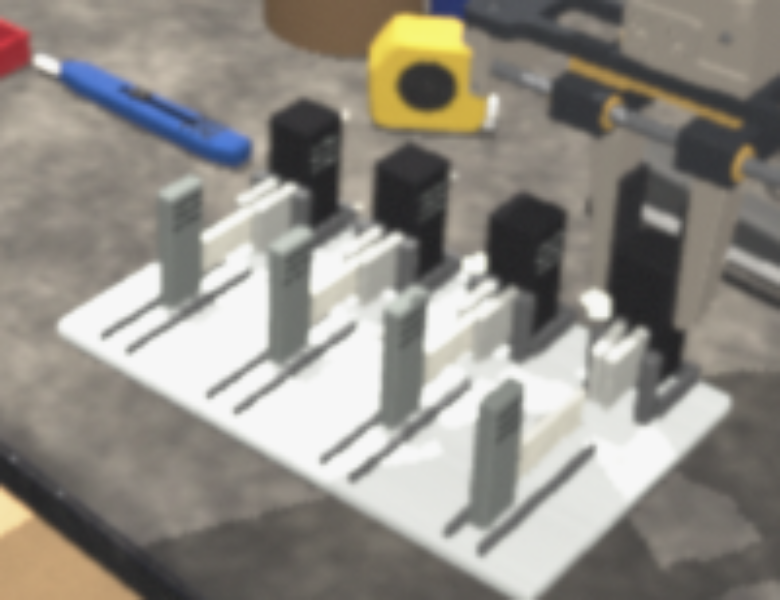

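Card 0 is fully clear of its clip, at (490,450) with the jaws at (620,360). The other three cards are still held. Clip 0 is gripped and raised, with a measured weight of about 0.8 N. Now I carry it to the tray.

Run:
```python
from h import *
bot.line_to(W(.0575,-.102,.24),max_speed=.12)
print("carry mm",bot.current_opening()*92)
p=[.508,.392]
bot.goto([*p,.20],down(yaw)); f0=fr()
bot.line_to([*p,.060]); bot.line_to([*p,.045],max_speed=.03); print((fr()-f0).round(2))
bot.line_to([*p,.043],max_speed=.03); print((fr()-f0).round(2),bot.current_opening()*92)
bot.set_gripper(.55); bot.line_to([*p,.20]); bot.line_to([.40,.44,.36])
for n in("top",):
    c=bot.read_camera(n);cv2.imwrite("pics/end.png",c["pixels"])
print(bot.current_clock())
```

```text
carry mm 27.806166646054024
[1.38 0.55 0.34]
[0.49 0.8  2.14] 27.94174511362027
44.975
```

View pics/end.png

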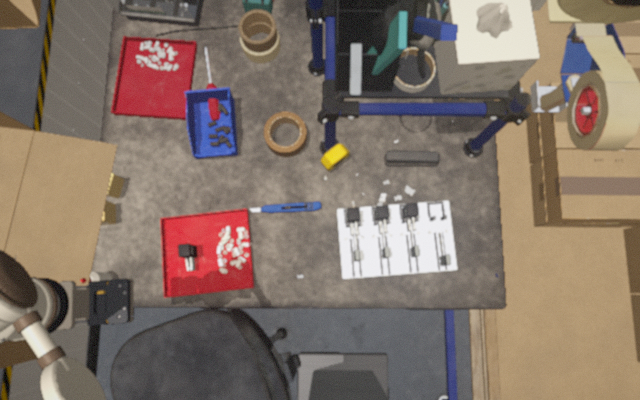

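The clip stands in the tray at (187,255). The other three clips and the tools are where they were, and the robot is clear of everything.

```bash
python3 -c "
from h import *
print(bot.job_done())"
```

```text
the job is handed in; nothing more can be done
None
```

I handed the job in at about 45 s: the weak clip, in the rightmost place (about 2 N against about 9.5 N for the others), stands in the tray with its card drawn clear, and the last picture shows the other three clips in their pockets, their cards drawn about 1 cm, and the tools unmoved; no verdict was returned.

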